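# Dial open the platinum strongbox in the glass shop

### The arm

A 6-joint arm with a two-finger parallel gripper is mounted at the origin on the work surface. World frame = base frame: x ahead of the robot, y to its left, z up, the work surface at z = 0. Lengths are in m, angles in rad, forces in N, time in s.
With the tool pointing down it reaches from about 0.3 to 1 m from the base axis. Payload 5.1 kg.
Tool frame: the origin (TCP) lies at the very end of the fingers, on their centre line; the grasp point (between the pads) lies 19 mm behind it; y points along the fingers, x is the direction in which the jaws open and shut, and the axes are right-handed (so a half turn about y gives the same grasp; the last joint's range is limited). The gripper opens to 95 mm and grips with 3 to 60 N. Pads are 20 mm wide; open, the fingers measure 119 mm over their backs; the gripper's body (75 mm by 180 mm) begins 59 mm behind the grasp point.
Start: joints at [1.193, 0.124, 1.65, -0, 1.367, -0.083], TCP at [0.189, 0.622, 0.215] pointing down, gripper open.
Joint ranges: [-2.61, 2.61], [-1.02, 2.33], [0.03, 2.71], [-1.35, 4.49], [0.32, 2.68], [-2.91, 2.91]. Speed limits (rad/s): [2.57, 2.57, 3.14, 3.14, 3.14, 3.14].

### API

Orientations are given as a rotation vector (axis times angle).
In Python, from workcell import bot, viewer, regions_of, landmark_of gives the robot as it stands.
- The arm moves only by the shell command python3 -m inch 'ROWS' [FORCE]. ROWS is a JSON object of lists of equal length, an entry for each row: "offset": the shift along the tool's x, y, z in mm, a list of three; "angular": the turn, a rotation vector about the tool's x, y, z in degrees, a list of three; "jaw": the finger opening in mm, from 0 to 95.1. In form: {"offset": [[dx, dy, dz], ...], "angular": [[ax, ay, az], ...], "jaw": [jaw, ...]}. A call has 1 to 5 rows; each row is the pose to reach, as a shift and turn from the pose measured when the call began, along the tool's axes at that moment; what a row does not reach only later rows make up. A row lasts 1/10 s, in which the tool goes at most 50 mm and 8.59 degrees, less where a joint would pass 70% of its speed; a pose out of reach is approached as far as the arm can. A call with a gripper value outside its range is refused whole. The fingers move at their own pace and stop on an object; FORCE is the grip in N (left out, the last holds). Time passes only in rows, so rows that repeat a pose let the fingers close. It gives the time, the measured TCP pose, the force and the opening at its end, in the units of the state.
- bot.read_state(): the state, without advancing time (a new reading comes with each control period).
- viewer.read_camera(name): name is "scene" or "top" or "wrist"; returns the picture (400x640x3 uint8, red, green, blue); there is no depth.
- viewer.get_calibration(name): a dict with "K" (3x3 intrinsics, pixels), "k1" (the pictures are not rectified: a ray, as slopes to the right and down, at radius r is drawn at 1 + k1 r^2 times it, then the intrinsics apply), "xyz" and "orientation" of the camera in the world. Camera axes: x right, y down, z forward; pixel columns grow to the right and rows downward; lengths in m; the calibration is good to about 2 mm. A picture is of the moment at which its call begins: read the wrist's pose just before it. get_calibration takes no time and is no camera call; for the wrist camera it gives the pose at the moment of the call.
- bot.sign_off(): hands the job in, once; it reports no verdict.
Trained networks look in the newest picture that a camera, given by its name, has taken for a name from the list of things; names that differ only in an ending like _2 or _b are one class to them, and where a whole thing is asked for, a point or a joint stands for the part that bears it (a point fixed in the world has none). Each returns a list of dicts, best first, with "confidence" (0 to 1); they miss things now and then, are a little off and sometimes report something else, mostly with a low value. They report only what shows in the picture. A call takes as long as a camera call.
- regions_of(thing, camera): "mask" (400x640 bool, what is visible of it) and "rect" ([centre column, centre row, width, height] in pixels, round what is visible of it).
- landmark_of(thing, camera): "at" ([row, column] in pixels: a listed point, or the origin of a listed thing).
The state is a dict: "clock": time; "qpos": joint angles; "qvel": joint speeds; "effort": joint torques, N m; "tcp_pos": TCP position; "ee_rot": TCP orientation; "wrist_force": force on the tool from outside, world axes, zero at the start; "moment": the same for the moment, N m; "width": finger opening in m.
Only numpy, scipy, OpenCV 4.12 (cv2) and the standard library are available. Lean on these libraries where they do the work, as an engineer would, in place of code of your own. Each camera call takes 0.05 s, during which the arm holds its last target.

### The job

The glassblowers' strongbox on the bench is locked. Turn its combination dial right (clockwise) to 12, then left to 27, then slowly right again until you feel it stop dead as the bolt drops, and do not force it past that. Then raise the lid by its bar handle to about 40 degrees or more, and let go so that it stands open, leaving the things beside the box where they lie.

Things in the scene. Friction and masses are not known exactly. Their poses are not given: they have to be found in the camera images.
- strongbox: Grey sheet-steel strongbox fixed to the bench, 220 mm deep (x) by 280 mm wide (y), rim 110 mm high; the lid plate lies on the rim, its top 115 mm above the bench. Origin: centre of the underside, on the bench. -x is the front, towards the robot; +x is the hinge side. Yaw within 0.35 rad.
- lid (a joint): Lid angle in rad: 0 shut, growing as the front edge rises, up to 1.6. A stiff hinge holds it at any angle; raising it at the bar handle takes 8 to 14 N. While the bolt is shot, under a keeper inside the front wall, the lid gives only 2 mm at its front edge and then stands hard: pulling it there with over 30 N harms the bolt. The unlocked bolt draws back 7 mm and stays so.
- lid_hinge (a point): A point on the hinge axis, at the middle of the rear rim, 110 mm above the bench and 110 mm behind the box's centre; the axis runs along the box's y.
- handle (a point): Middle of the lid's bar handle: a round steel bar 10 mm thick and 100 mm long, running along the box's y, on two posts. Its centre line is 35 mm above the lid's top, 195 mm in front of the hinge axis, and 95 mm in front of the dial's axis. As the lid rises it moves on an arc about the hinge; the round bar may turn in the fingers.
- knob (a point): Combination dial on the lid: black disc, 86 mm across, 5 mm thick, carrying a round fluted metal knob, 40 mm across, 24 mm high. This point: on the dial's axis, half way up the knob; 12 mm below the knob's top, 12 mm above the disc's top, 21 mm above the lid's top, 136 mm above the bench, 10 mm behind the box's centre. z is the turning axis; at joint 0 the x axis points to the index.
- dial (a joint): Dial angle in rad, growing as the dial turns LEFT (counter-clockwise from above). Number at the index = joint / 0.15708, modulo 40: turning left raises it, right lowers it. Starts between 19 and 28, left so that the plain turn right to 12 (1.885 rad) picks up both wheels; 27 is then at 4.241 rad, 15 divisions left. Each must be met within half a division (one division at most).
- dial_ring (a point): Centre of the bright dial ring, on the dial's axis at the ring's top, 4 mm above the lid. The dial turns under up to 0.12 N m. The last turn right ends 4 to 8 divisions from 27, at an unmarked place that differs from lock to lock: the spring bolt drops, and the dial is caught and held both ways with less than a division of play. More than 0.5 N m there harms the lock.
- index (a point): Black index mark on the bright dial ring (100 mm across), on the hinge side (+x) of the dial, 46 mm from its axis. The dial's white marks: 40 divisions, longer at each 5 and 10, with the figures 0, 10, 20, 30 ascending clockwise round the face. Overrunning a number spoils the setting; more than a full turn right and on to 12 starts it afresh.
- chuck_key: Bystander: steel T-handled lathe chuck key, 120 mm long, cross handle 100 mm, lying on the bench to the left (+y) of the box. Origin under its shank at the cross handle's end.
- graphite_paddle: Bystander: graphite shaping paddle, blade 75 by 60 by 8 mm, with a wooden handle, 240 mm overall, lying to the right (-y) of the box. Origin under the wire shank between the two.
- beaker: Bystander: glass beaker, 68 mm wide, 85 mm high, standing behind the box (+x). Origin: centre of its underside.

How it is judged:
On the way, in this order (a step that is already met when the one before it is completed fails the run):
1. the dial has been turned to 12 ((value of joint dial between 1.685 and 2.085 rad or value of joint dial between -4.598 and -4.198 rad)).
2. then the dial has been turned to 27 ((value of joint dial between 4.041 and 4.441 rad or value of joint dial between -2.242 and -1.842 rad)).
3. then the bolt is drawn and the lid is raised clear of its keeper (value of joint lid above 0.15 rad), for 0.1 s.
At the end, for the whole second after the job is handed in: The lid stands open at 0.6 rad (34 degrees) or more, still and let go; chuck key, paddle and beaker are within 30 mm of where they lay, the beaker upright. The lock is a working wheel pack: its bolt draws only after 12 and then 27 were met within a division (value of joint lid above 0.6 rad and velocity of joint lid between -0.05 and 0.05 rad/s and distance of each of chuck_key, graphite_paddle, beaker from where it was at the start of the episode below 0.03 m and angle between beaker's own z axis and vertical below 0.2 rad); the robot touches nothing.
It fails at once if the dial is forced: over 30 N on the lock's parts inside (about 0.65 N m at the dial once it has stopped) (contact force between lid and dial above 30 N).
It fails at once if the lid is pulled against its bolt with over 30 N at the keeper (contact force between strongbox_c5 and lid above 30 N).
It fails at once if a bystander is knocked away (over 30 mm) (distance of any of chuck_key, graphite_paddle, beaker from where it was at the start of the episode above 0.03 m).
It fails at once if the beaker is tipped (angle between beaker's own z axis and vertical above 0.3 rad).
It also fails if it takes over 72 s, if anything falls off the work surface, if the arm or the gripper's body presses on something with over 40 N, if the wrist force passes 120 N, or if a joint passes its speed limit or range.

## Working session

There is one attempt and no reset: what is moved stays moved. The work goes in short steps, Python scripts to look and compute and a shell command to move; the robot and the scene stay as the last step left them, time stands still between calls to the robot, and variables do not carry over. Pictures are saved under pics/ and viewed, and the job is handed in when it is done.

```bash
ls; mkdir -p pics; python3 - <<'E'
from workcell import bot, viewer, regions_of, landmark_of
import cv2
s=bot.read_state(); print(s)
for c in ("scene","top"):
    im=viewer.read_camera(c); cv2.imwrite(f"pics/{c}0.png",im[:,:,::-1])
    k=viewer.get_calibration(c); print(c,k)
    for t in ("handle","knob","index","dial_ring","lid_hinge","strongbox","beaker","chuck_key","graphite_paddle"):
        try:
            r=landmark_of(t,c); print(t,[(x["at"],round(x["confidence"],2)) for x in r[:2]])
        except Exception as e: print(t,e)
print(bot.read_state()["clock"])
E
```

```text
pics
{'clock': 0.0, 'qpos': array([ 1.19341596e+00,  1.24505281e-01,  1.65166914e+00, -3.49467471e-05,
        1.36751160e+00, -8.26066540e-02]), 'qvel': array([-0.00082137, -0.00097955,  0.00147755, -0.0016379 ,  0.00027612,
        0.00142001]), 'effort': array([-1.80940392e-04, -4.17593765e+01, -3.59936678e+01,  7.74944667e-02,
        4.90228564e-02, -1.91438644e-04]), 'tcp_pos': array([0.18864227, 0.62134744, 0.21338982]), 'ee_rot': array([-1.33550849, -0.98806946,  0.99099462]), 'wrist_force': array([ 0.62976842, -0.45115001, -0.15610687]), 'moment': array([ 0.00503079, -0.06565301, -0.07076939]), 'width': 0.09497969850649408}
scene {'K': array([[415.60413339,   0.        , 317.57984279],
       [  0.        , 415.60413339, 201.43727547],
       [  0.        ,   0.        ,   1.        ]]), 'k1': -0.11192646068496069, 'xyz': array([1.05177597, 0.18210357, 0.88972701]), 'orientation': array([-1.64483297, -2.26826815,  0.57502404])}
handle [([144.3, 353.8], 0.81)]
knob [([182.3, 333.0], 0.82)]
index [([201.1, 318.8], 0.91)]
dial_ring [([182.7, 326.9], 0.78)]
lid_hinge [([220.9, 3
[... 165 characters left out ...]
58.6], 0.93)]
top {'K': array([[401.20886312,   0.        , 319.04340521],
       [  0.        , 401.20886312, 198.54255838],
       [  0.        ,   0.        ,   1.        ]]), 'k1': -0.0260457595591863, 'xyz': array([0.56617983, 0.04296462, 1.11270953]), 'orientation': array([-2.16205763,  2.22190949, -0.06642796])}
handle [([241.1, 298.9], 0.7)]
knob [([202.1, 311.1], 0.6)]
index [([186.2, 316.5], 0.91)]
dial_ring [([202.1, 316.8], 0.59), ([203.2, 230.9], 0.21)]
lid_hinge [([165.4, 322.0], 0.98)]
strongbox [([207.3, 311.0], 0.73)]
beaker [([137.7, 299.7], 0.93)]
chuck_key [([200.0, 233.8], 0.93), ([185.6, 314.3], 0.18)]
graphite_paddle [([230.4, 389.7], 0.73), ([201.3, 313.8], 0.67)]
1.0
```

View pics/top0.png

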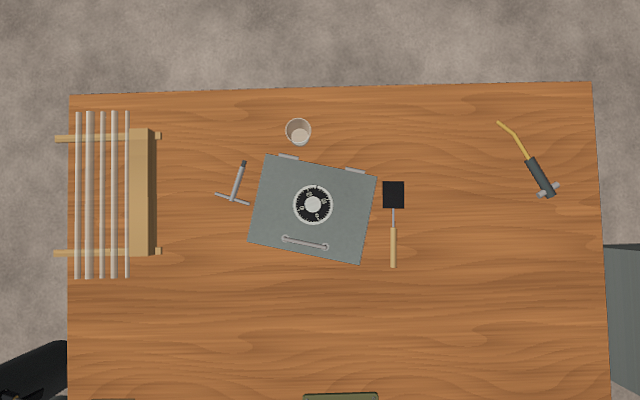

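View pics/scene0.png

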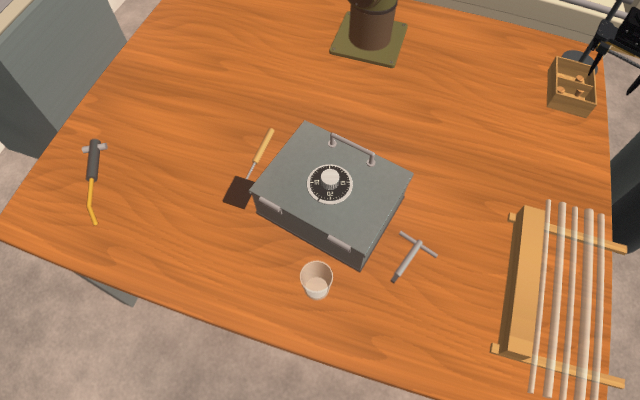

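```bash
cat > h.py <<'E'
import numpy as np, cv2
from scipy.spatial.transform import Rotation as R
from scipy.optimize import least_squares
from workcell import bot, viewer, regions_of, landmark_of
def proj(k,P):
    P=np.atleast_2d(P); p=R.from_rotvec(k["orientation"]).inv().apply(P-k["xyz"])
    s=p[:,:2]/p[:,2:]; s=s*(1+k["k1"]*(s**2).sum(1,keepdims=True))
    return s@np.diag([k["K"][0,0],k["K"][1,1]])+[k["K"][0,2],k["K"][1,2]]   # col,row
def atz(k,px,z):
    s=cv2.undistortPoints(np.array([[px]],float),k["K"],np.array([k["k1"],0,0,0.]))[0,0]
    s0=np.array([(px[0]-k["K"][0,2])/k["K"][0,0],(px[1]-k["K"][1,2])/k["K"][1,1]]); s=s0.copy()
    for _ in range(20): s=s0/(1+k["k1"]*(s@s))
    d=R.from_rotvec(k["orientation"]).apply([s[0],s[1],1.]); return k["xyz"]+d*(z-k["xyz"][2])/d[2]
LOC={"handle":[-.085,0,.150],"knob":[.010,0,.136],"index":[.056,0,.119],"dial_ring":[.010,0,.119],"lid_hinge":[.110,0,.110],"strongbox":[0,0,0]}
def fitbox(obs,x0=(0.57,0.05,0.0)):
    # obs: list (cal,name,(row,col))
    def f(x):
        c,s=np.cos(x[2]),np.sin(x[2]); out=[]
        for k,n,a in obs:
            l=LOC[n]; P=[x[0]+c*l[0]-s*l[1],x[1]+s*l[0]+c*l[1],l[2]]
            out+=list(proj(k,P)[0]-[a[1],a[0]])
        return out
    r=least_squares(f,x0,loss="soft_l1"); return r.x,np.array(f(r.x)).reshape(-1,2)
E
python3 - <<'E'
from h import *
S,T=viewer.get_calibration("scene"),viewer.get_calibration("top")
o=[(S,"handle",(144.3,353.8)),(S,"knob",(182.3,333)),(S,"index",(201.1,318.8)),(S,"dial_ring",(182.7,326.9)),(S,"lid_hinge",(220.9,304.8)),(S,"strongbox",(204.6,328.2)),
(T,"handle",(241.1,298.9)),(T,"knob",(202.1,311.1)),(T,"index",(186.2,316.5)),(T,"dial_ring",(202.1,316.8)),(T,"lid_hinge",(165.4,322)),(T,"strongbox",(207.3,311))]
x,e=fitbox(o); print(x); print(e.round(1))
print(atz(T,(299.7,137.7),0),atz(T,(233.8,200),0),atz(T,(389.7,230.4),0))
E
```

```text
[ 0.60396404  0.06269218 -0.27770874]
[[-0.   1.7]
 [-3.3 -2. ]
 [-1.2 -1.1]
 [ 2.7  1.7]
 [-1.8  0.2]
 [ 2.7  1.9]
 [ 2.3  0.1]
 [ 0.2  0.9]
 [-0.5 -0.8]
 [-5.4  1.2]
 [-0.7 -0.4]
 [ 0.3  1.5]]
[0.80431437 0.08992025 0.        ] [0.63433525 0.27739119 0.        ] [ 0.53828044 -0.15276125  0.        ]
```

```bash
cat >> h.py <<'E'
np.set_printoptions(suppress=True,precision=4)
def delta(pos,yaw=None,s=None):
    """target TCP pos, tool pointing straight down with tool x at world yaw -> offset mm, rotvec deg in tool axes"""
    s=s or bot.read_state(); R0=R.from_rotvec(s["ee_rot"]); d=R0.inv().apply(np.array(pos)-s["tcp_pos"])*1000
    if yaw is None: return d,None
    x=np.array([np.cos(yaw),np.sin(yaw),0]); y=np.array([0,0,-1.]); z=np.cross(x,y)
    return d,(R0.inv()*R.from_matrix(np.c_[x,y,z])).as_rotvec(degrees=True)
def yawof(s): x=R.from_rotvec(s["ee_rot"]).as_matrix()[:,0]; return np.degrees(np.arctan2(x[1],x[0]))
E
python3 - <<'E'
from h import *
s=bot.read_state(); print(R.from_rotvec(s["ee_rot"]).as_matrix(), yawof(s))
k=viewer.get_calibration("wrist"); print(k, R.from_rotvec(s["ee_rot"]).inv().apply(k["xyz"]-s["tcp_pos"]), (R.from_rotvec(s["ee_rot"]).inv()*R.from_rotvec(k["orientation"])).as_matrix())
for yaw in (-106,-90,-60,-16): print(yaw,*delta((.56,.075,.36),np.radians(yaw)))
E
```

```text
[[ 0.2906 -0.     -0.9569]
 [ 0.9569  0.      0.2906]
 [-0.     -1.      0.    ]] 73.10875818367795
{'K': array([[339.0474,   0.    , 320.1655],
       [  0.    , 339.0474, 193.1937],
       [  0.    ,   0.    ,   1.    ]]), 'k1': -0.03534326859339666, 'xyz': array([0.1217, 0.642 , 0.3845]), 'orientation': array([2.3526, 1.7465, 0.2228])} [-0.0004 -0.1698  0.0701] [[ 1.      0.0011  0.0005]
 [-0.0002 -0.2507  0.9681]
 [ 0.0012 -0.9681 -0.2507]]
-106 [-415.5156 -145.3687 -514.0389] [  0.0001 179.1088  -0.0023]
-90 [-415.5156 -145.3687 -514.0389] [ -0.0002 163.1088  -0.0021]
-60 [-415.5156 -145.3687 -514.0389] [ -0.0007 133.1088  -0.0017]
-16 [-415.5156 -145.3687 -514.0389] [-0.0011 89.1088 -0.0012]
```

```bash
python3 - <<'E'
from h import *
print(delta((.614,.06,.245)))
E
```

```text
(array([-414.1784,  -30.3701, -570.0705]), None)
```

```bash
python3 -m inch '{"offset":[[-28,-5,-40],[-56,-10,-80],[-84,-15,-120],[-112,-20,-160],[-140,-25,-200]],"angular":[[0,0,0],[0,0,0],[0,0,0],[0,0,0],[0,0,0]],"jaw":[95,95,95,95,95]}' 20; python3 -m inch '{"offset":[[-28,-5,-40],[-56,-10,-80],[-84,-15,-120],[-112,-15,-160],[-140,-15,-200]],"angular":[[0,0,0],[0,0,0],[0,0,0],[0,0,0],[0,0,0]],"jaw":[95,95,95,95,95]}' 20
python3 -c "
from h import *
print(delta((.614,.06,.245)))"
```

```text
clock: 1.5
tcp_pos: [0.3404, 0.4283, 0.2401]
ee_rot: [-1.334, -0.99, 0.989]
wrist_force: [0.3, -0.4, 0.3]
width: 0.0948
clock: 2.0
tcp_pos: [0.4923, 0.2346, 0.2558]
ee_rot: [-1.334, -0.992, 0.988]
wrist_force: [0.9, 1.3, 0.1]
width: 0.0951
(array([-131.8142,   10.8213, -167.146 ]), None)
```

```bash
python3 -m inch '{"offset":[[-28,2,-36],[-56,5,-72],[-84,8,-108],[-110,10,-145],[-132,11,-167]],"angular":[[0,0,0],[0,0,0],[0,0,0],[0,0,0],[0,0,0]],"jaw":[95,95,95,95,95]}' 
python3 -m inch '{"offset":[[0,0,0]],"angular":[[0,0,0]],"jaw":[95]}' 
cat > look.py <<'E'
from h import *
import sys
def look(n,show=True):
    k=viewer.get_calibration("wrist"); im=viewer.read_camera("wrist"); cv2.imwrite(f"pics/{n}.png",im[:,:,::-1]); return k,im
if __name__=="__main__":
    k,im=look(sys.argv[1]); T=viewer.get_calibration("top");S=viewer.get_calibration("scene")
    o=[]
    for t in ("handle","knob","index","dial_ring","lid_hinge"):
        r=landmark_of(t,"wrist"); print(t,[(x["at"],round(x["confidence"],2)) for x in r[:2]])
        if r and r[0]["confidence"]>.4: o.append((k,t,r[0]["at"]))
    x,e=fitbox(o,(0.604,0.0627,-0.2777)); print(x,e.round(1))
    s=bot.read_state(); print(s["tcp_pos"],yawof(s),s["clock"])
E
python3 look.py w1
```

```text
clock: 2.5
tcp_pos: [0.6151, 0.0574, 0.2444]
ee_rot: [-1.335, -0.99, 0.987]
wrist_force: [-0.3, 0.4, 1.0]
width: 0.095
clock: 2.6
tcp_pos: [0.6164, 0.0542, 0.2439]
ee_rot: [-1.337, -0.986, 0.984]
wrist_force: [-0.2, 1.1, 0.2]
width: 0.0949
handle [([64.1, 316.4], 0.85)]
knob [([182.7, 322.1], 0.95), ([271.9, 329.9], 0.53)]
index [([223.5, 324.4], 0.69)]
dial_ring [([180.1, 320.5], 0.97), ([120.4, 504.1], 0.25)]
lid_hinge [([272.7, 327.0], 0.7), ([224.5, 324.5], 0.67)]
[ 0.6006  0.0601 -0.2501] [[-0.4 -3. ]
 [-0.   0.4]
 [-0.1  4. ]
 [ 1.4 -1.3]
 [-0.3  2.9]]
[0.6147 0.0587 0.2447] 73.13582478895347 2.9
```

View pics/w1.png

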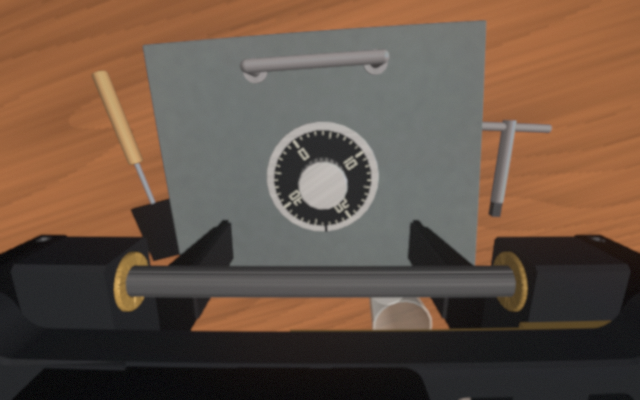

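```bash
cat > dial.py <<'E'
from h import *
def center(k,im,c0,z=.119):
    g=im.mean(2); th=np.linspace(0,2*np.pi,180,endpoint=False)
    def samp(c,r,zz):
        P=np.c_[c[0]+r*np.cos(th),c[1]+r*np.sin(th),np.full(180,zz)]; p=proj(k,P).astype(np.float32)
        return cv2.remap(g.astype(np.float32),p[:,0].reshape(1,-1),p[:,1].reshape(1,-1),cv2.INTER_LINEAR)[0]
    best=None
    for step,n in ((.003,5),(.001,4),(.0004,3)):
        b=best[1] if best else c0; best=None
        for i in range(-n,n+1):
            for j in range(-n,n+1):
                c=(b[0]+i*step,b[1]+j*step)
                v=np.median(np.clip(samp(c,.0475,z)-np.maximum(samp(c,.0535,z),samp(c,.041,z+.005)),-40,60)) *0+ np.mean(np.clip(samp(c,.0475,z)-samp(c,.0525,z),-40,60))
                if best is None or v>best[0]: best=(v,c)
    return best
def polar(k,im,c,name,zd=.124,zr=.119):
    # columns: world angle (0.5deg), rows: radius 18..56mm
    th=np.radians(np.arange(360,0,-0.5)); rr=np.arange(.056,.022,-.0005)
    out=np.zeros((len(rr),len(th),3),np.float32)
    for i,r in enumerate(rr):
        z=zr if r>.0432 else zd
        p=proj(k,np.c_[c[0]+r*np.cos(th),c[1]+r*np.sin(th),np.full(len(th),z)]).astype(np.float32)
        out[i]=cv2.remap(im,p[:,0].reshape(1,-1),p[:,1].reshape(1,-1),cv2.INTER_LINEAR)[0]
    return out,rr,np.degrees(th)
E
python3 - <<'E'
from dial import *
im=cv2.imread("pics/w1.png")
k=viewer.get_calibration("wrist")
b=center(k,im,(.611,.058)); print(b)
o,rr,th=polar(k,im,b[1],"")
cv2.imwrite("pics/p1.png",cv2.resize(o,None,fx=1.1,fy=5))
# rectified top view of dial
N=560; u=(np.arange(N)-N/2)/N*.12
X,Y=np.meshgrid(-u,-u) # image right=-y, up=+x
P=np.c_[b[1][0]-0+Y.ravel(),b[1][1]+X.ravel(),np.full(N*N,.124)]
rad=np.hypot(X,Y).ravel(); P[rad>.0435,2]=.119
p=proj(k,P).astype(np.float32)
t=cv2.remap(im,p[:,0].reshape(N,N),p[:,1].reshape(N,N),cv2.INTER_CUBIC); cv2.imwrite("pics/t1.png",t)
E
```

```text
(np.float32(58.96078), (0.6083999999999999, 0.0626))[ WARN:0@1.200] global loadsave.cpp:1063 imwrite_ Unsupported depth image for selected encoder is fallbacked to CV_8U.
```

View pics/t1.png

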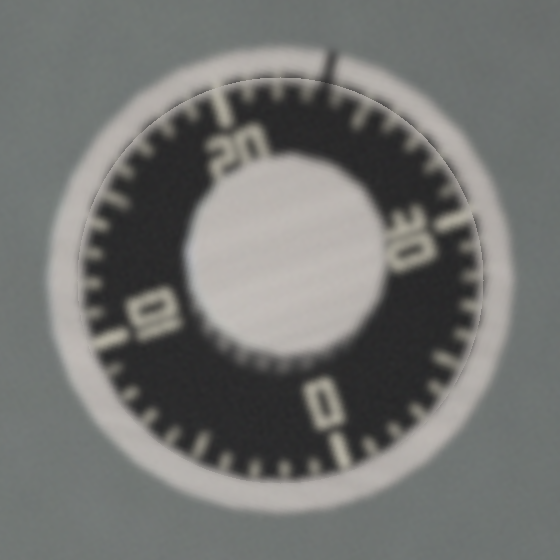

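View pics/p1.png

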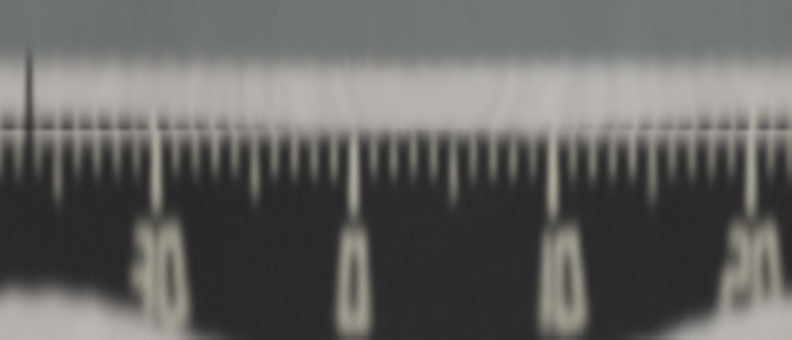

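```bash
cat >> dial.py <<'E'
def read(k,im,c0,verb=True,knownidx=None):
    b=center(k,im,c0); o,rr,th=polar(k,im,b[1],""); g=o.mean(2)
    ring=g[(rr>.0455)&(rr<.049)].mean(0); 
    w=np.clip(np.median(ring)-15-ring,0,None); i=np.argmax(np.convolve(w,np.ones(5),"same"))
    sl=slice(max(i-5,0),i+6); idx=(w[sl]*th[sl]).sum()/w[sl].sum()
    tk=g[(rr>.0385)&(rr<.0415)].mean(0)
    # phase of 9deg ticks
    ph=np.angle((tk*np.exp(1j*np.radians(th)*40)).sum())  # ticks at th = ph/40
    frac=np.degrees(ph)/40   # tick angle mod 9
    n=((frac-idx)/9)%1 # tick is ccw of idx by n div -> ... numbers decrease ccw
    # long marks every 10: 
    lg=g[(rr>.031)&(rr<.036)].mean(0)
    return b,idx,frac%9,(n,th,lg,tk)
E
python3 - <<'E'
from dial import *
im=cv2.imread("pics/w1.png"); k=viewer.get_calibration("wrist")
b,idx,fr,(n,th,lg,tk)=read(k,im,(.608,.0626)); print(b,idx,fr,n)
# local: peaks near marks
for a in (360-57/2.2,360-156/2.2,360-354/2.2,360-552/2.2,360-751/2.2):
    m=abs(th-a)<3.5; w=tk[m]-tk[m].min(); print(a,(w*th[m]).sum()/w.sum())
print(delta((*b[1],.2)))
E
```

```text
(np.float32(58.96078), (0.6083999999999999, 0.0626)) 346.94442075529827 1.0958761365559497 0.5723839312508545
334.0909090909091 334.0301153413464
289.0909090909091 289.2350912476904
199.0909090909091 199.38460557202322
109.09090909090912 108.93993146719986
18.636363636363683 18.798307107924057
(array([ 1.873 , 44.6925,  7.2384]), None)
```

```bash
python3 -m inch '{"offset":[[1,30,3],[1.5,60,5],[2,90,7],[2,110,7],[2,117,7]],"angular":[[0,0,0],[0,0,0],[0,0,0],[0,0,0],[0,0,0]],"jaw":[95,95,80,70,60]}' 
python3 -m inch '{"offset":[[0,0,0],[0,0,0]],"angular":[[0,0,0],[0,0,0]],"jaw":[52,48]}' 20
python3 - <<'E'
from h import *
print(delta((.6084,.0626,.128),np.radians(73.1)), bot.read_state()["wrist_force"])
from look import look
look("w2")
E
```

```text
clock: 3.4
tcp_pos: [0.6066, 0.0639, 0.1249]
ee_rot: [-1.331, -0.99, 0.992]
wrist_force: [0.2, -0.4, -1.4]
width: 0.0765
clock: 3.6
tcp_pos: [0.6069, 0.0645, 0.1259]
ee_rot: [-1.332, -0.991, 0.992]
wrist_force: [0.2, 0.2, -0.7]
width: 0.0601
(array([-1.3824, -2.1308, -1.9592]), array([-0.0812,  0.1848,  0.0421])) [ 0.157   0.2176 -0.6774]
```

View pics/w2.png

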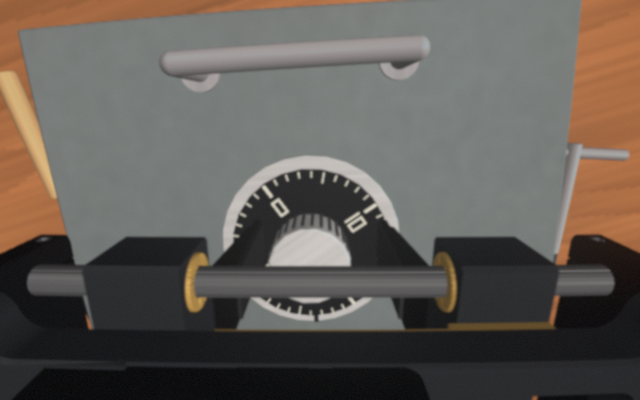

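```bash
python3 - <<'E'
from dial import *
im=cv2.imread("pics/w2.png"); k=viewer.get_calibration("wrist")
b,idx,fr,(n,th,lg,tk)=read(k,im,(.608,.0626)); print(b,idx,fr,n)
g=im.mean(2); 
for p in ([.6084,.0626,.148],[.6084,.0626,.119],[.6114,.0596,.119]): print(proj(k,p))
s=bot.read_state(); print(s["tcp_pos"],yawof(s)); T=s["tcp_pos"]; print(proj(k,T), k["xyz"])
E
```

```text
(np.float32(40.800186), (0.6106, 0.056600000000000004)) 266.4884763237215 0.4148352637251964 0.4362621044448538
[[317.8473 260.4659]]
[[318.122  237.5679]]
[[314.5508 243.7723]]
[0.6074 0.0643 0.1264] 73.27330688669372
[[320.601  240.2411]] [0.5402 0.084  0.2963]
```

```bash
python3 - <<'E'
from h import *
print(delta((.6103,.0575,.127),np.radians(73.1)))
E
```

```text
(array([-5.7027, -0.5581, -4.7553]), array([-0.019 ,  0.1733,  0.0601]))
```

```bash
python3 -m inch '{"offset":[[-5.5,-0.5,-4.7],[-5.5,-0.5,-4.7],[-5.5,-0.5,-4.7]],"angular":[[0,0,0],[0,0,0],[0,0,0]],"jaw":[55,50,48]}' 20
python3 - <<'E'
from dial import *
from look import look
k,im=look("w3")
b=center(k,im,(.6103,.0575)); print(b, bot.read_state()["tcp_pos"], delta((*b[1],.127)))
E
```

```text
clock: 3.95
tcp_pos: [0.611, 0.0573, 0.128]
ee_rot: [-1.334, -0.993, 0.989]
wrist_force: [-0.5, 0.0, -0.4]
width: 0.049
(np.float32(40.890102), (0.6106999999999999, 0.058300000000000005)) [0.6107 0.0575 0.1276] (array([0.7828, 0.6052, 0.266 ]), None)
```

View pics/w3.png

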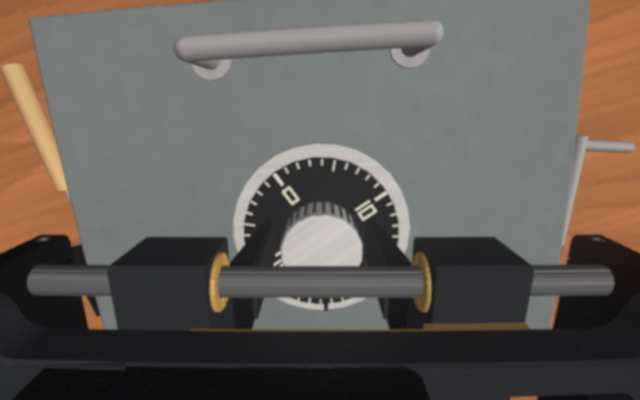

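```bash
python3 -m inch '{"offset":[[0,0,0],[0,0,0],[0,0,0]],"angular":[[0,0,0],[0,0,0],[0,0,0]],"jaw":[30,30,30]}' 15
python3 -m inch '{"offset":[[0,0,0],[0,0,0],[0,0,0],[0,0,0],[0,0,0]],"angular":[[0,7,0],[0,14,0],[0,21,0],[0,28,0],[0,35,0]],"jaw":[30,30,30,30,30]}' 15
python3 - <<'E'
from h import *
s=bot.read_state(); print(s["wrist_force"],s["moment"],yawof(s),s["qpos"])
E
```

```text
clock: 4.3
tcp_pos: [0.6109, 0.0578, 0.1278]
ee_rot: [-1.333, -0.993, 0.989]
wrist_force: [0.3, 1.5, 0.1]
width: 0.0397
clock: 4.8
tcp_pos: [0.6106, 0.0573, 0.1278]
ee_rot: [-1.507, -0.519, 0.518]
wrist_force: [-1.4, -1.2, 1.1]
width: 0.0397
[-1.4372 -1.1817  1.1375] [-0.2968  0.2098 -0.0317] 37.97464177485235 [ 0.0058  0.1121  1.8137  0.0006  1.2152 -0.6572]
```

```bash
python3 -m inch '{"offset":[[0,0,0],[0,0,0],[0,0,0],[0,0,0],[0,0,0]],"angular":[[0,7,0],[0,14,0],[0,21,0],[0,28,0],[0,35,0]],"jaw":[30,30,30,30,30]}' 15
python3 -m inch '{"offset":[[0,0,0],[0,0,0]],"angular":[[0,7,0],[0,12,0]],"jaw":[30,30]}' 15
python3 - <<'E'
from dial import *
from look import look
k,im=look("w4")
s=bot.read_state(); print(s["wrist_force"],s["moment"],yawof(s),s["tcp_pos"])
E
```

```text
clock: 5.3
tcp_pos: [0.61, 0.0571, 0.1277]
ee_rot: [-1.571, -0.036, 0.038]
wrist_force: [-1.7, -0.8, 1.9]
width: 0.0395
clock: 5.5
tcp_pos: [0.6098, 0.0571, 0.1278]
ee_rot: [-1.567, 0.131, -0.129]
wrist_force: [-0.3, 0.2, 1.1]
width: 0.0393
[-0.5235  0.6608  0.297 ] [-0.0575  0.1529  0.0547] -9.599573736179892 [0.6098 0.0571 0.1278]
```

View pics/w4.png

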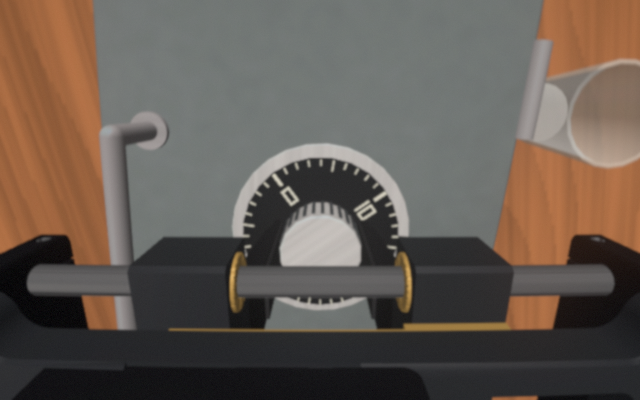

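```bash
python3 -m inch '{"offset":[[0,0,0],[0,0,0],[0,0,0],[0,0,0],[0,0,0]],"angular":[[0,6,0],[0,12,0],[0,18,0],[0,21,0],[0,21,0]],"jaw":[30,30,30,30,30]}' 15
python3 - <<'E'
from dial import *
from look import look
k,im=look("w5")
s=bot.read_state(); print(s["wrist_force"],s["moment"],yawof(s),s["tcp_pos"])
E
```

```text
clock: 6.05
tcp_pos: [0.6095, 0.0572, 0.1278]
ee_rot: [-1.531, 0.419, -0.416]
wrist_force: [-2.0, 0.2, 1.1]
width: 0.0398
[-2.0923  0.6276  1.5403] [0.0487 0.4506 0.0704] -30.46784547068241 [0.6095 0.0572 0.1277]
```

View pics/w5.png

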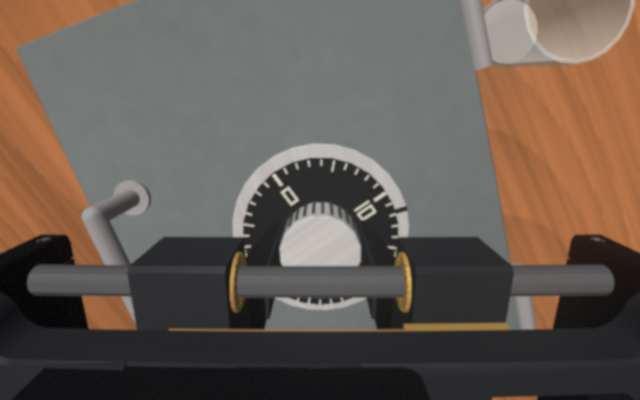

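```bash
cat > pol.py <<'E'
from dial import *
import sys
def pol(name,c=(.6103,.0578)):
    im=cv2.imread(f"pics/{name}.png"); k=viewer.get_calibration("wrist")
    b=center(k,im,c); print("centre",b)
    o,rr,th=polar(k,im,b[1],""); o=cv2.resize(o.astype(np.uint8),(1440,300))
    o=np.vstack([o[:,:720],o[:,720:]]); cv2.imwrite(f"pics/{name}_p.png",o)
    return b
pol(sys.argv[1])
E
python3 pol.py w5; python3 - <<'E'
from dial import *
im=cv2.imread("pics/w5.png"); k=viewer.get_calibration("wrist")
b,idx,fr,(n,th,lg,tk)=read(k,im,(.6103,.0578)); print(b,idx,fr,n)
E
```

```text
centre (np.float32(42.01698), (0.6094999999999999, 0.057199999999999994))
(np.float32(42.01698), (0.6094999999999999, 0.057199999999999994)) 160.42356170527714 5.094511166800909 0.7412166068359767
```

View pics/w5_p.png

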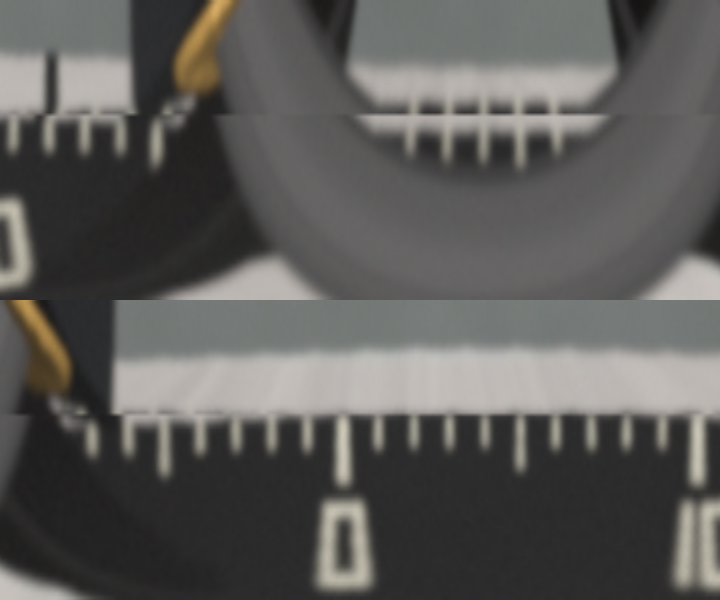

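```bash
for i in 1; do python3 -m inch '{"offset":[[0,0,0],[0,0,0],[0,0,0],[0,0,0],[0,0,0]],"angular":[[0,-8,0],[0,-16,0],[0,-24,0],[0,-32,0],[0,-40,0]],"jaw":[30,30,30,30,30]}' 15
python3 -m inch '{"offset":[[0,0,0],[0,0,0],[0,0,0],[0,0,0],[0,0,0]],"angular":[[0,-8,0],[0,-16,0],[0,-24,0],[0,-32,0],[0,-40,0]],"jaw":[30,30,30,30,30]}' 15; done
python3 - <<'E'
from h import *
s=bot.read_state(); print(s["wrist_force"],s["moment"],yawof(s),s["tcp_pos"])
E
```

```text
clock: 6.6
tcp_pos: [0.6101, 0.0571, 0.1278]
ee_rot: [-1.567, -0.136, 0.137]
wrist_force: [1.6, -0.1, 0.2]
width: 0.0397
clock: 7.1
tcp_pos: [0.6107, 0.0574, 0.1278]
ee_rot: [-1.46, -0.688, 0.686]
wrist_force: [1.6, 2.4, -1.0]
width: 0.0397
[ 1.564   2.3766 -1.0059] [ 0.2876 -0.3365 -0.0087] 50.386197706985755 [0.6107 0.0574 0.1278]
```

```bash
python3 -m inch '{"offset":[[0,0,0],[0,0,0],[0,0,0],[0,0,0],[0,0,0]],"angular":[[0,-8,0],[0,-16,0],[0,-24,0],[0,-32,0],[0,-40,0]],"jaw":[30,30,30,30,30]}' 15
python3 -m inch '{"offset":[[0,0,0]],"angular":[[0,-4,0]],"jaw":[30]}' 15
python3 -c "
from look import *
look('w6');s=bot.read_state(); print(yawof(s),s['tcp_pos'])"; python3 pol.py w6
```

```text
clock: 7.6
tcp_pos: [0.611, 0.0581, 0.1278]
ee_rot: [-1.203, -1.222, 1.217]
wrist_force: [0.2, 3.0, 1.0]
width: 0.0397
clock: 7.7
tcp_pos: [0.611, 0.0582, 0.1277]
ee_rot: [-1.166, -1.277, 1.273]
wrist_force: [-1.1, 0.6, 0.8]
width: 0.0396
95.18667269502834 [0.611  0.0581 0.1278]
centre (np.float32(43.163162), (0.6106999999999999, 0.058199999999999995))
```

View pics/w6_p.png

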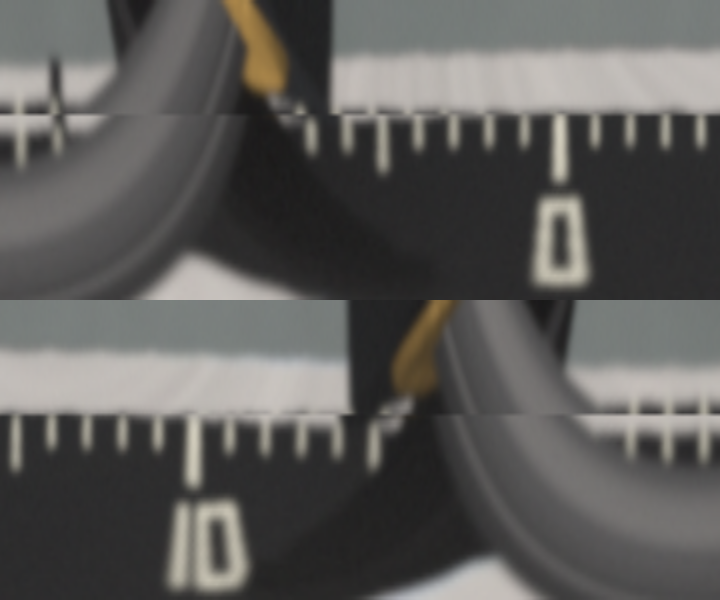

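View pics/w6.png

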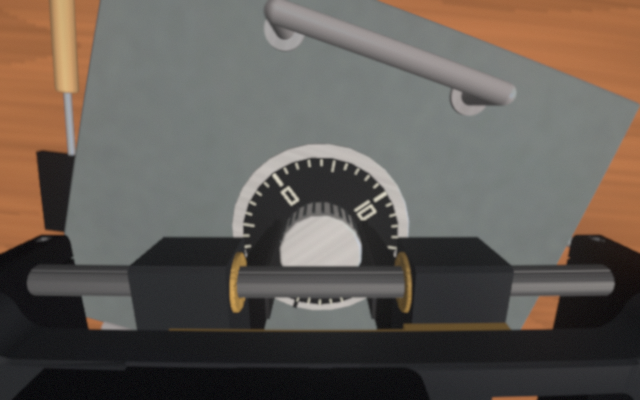

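```bash
python3 -m inch '{"offset":[[0,0,0],[0,0,0],[0,0,0]],"angular":[[0,-5,0],[0,-9,0],[0,-9,0]],"jaw":[30,30,30]}' 15
python3 -c "
from look import *
look('w7');s=bot.read_state(); print(yawof(s),s['tcp_pos'])"; python3 pol.py w7
```

```text
clock: 8.05
tcp_pos: [0.6109, 0.0583, 0.1277]
ee_rot: [-1.082, -1.392, 1.387]
wrist_force: [0.7, 1.3, 1.1]
width: 0.0398
104.12390791607676 [0.611  0.0583 0.1278]
centre (np.float32(42.933815), (0.6106999999999999, 0.057999999999999996))
```

View pics/w7_p.png

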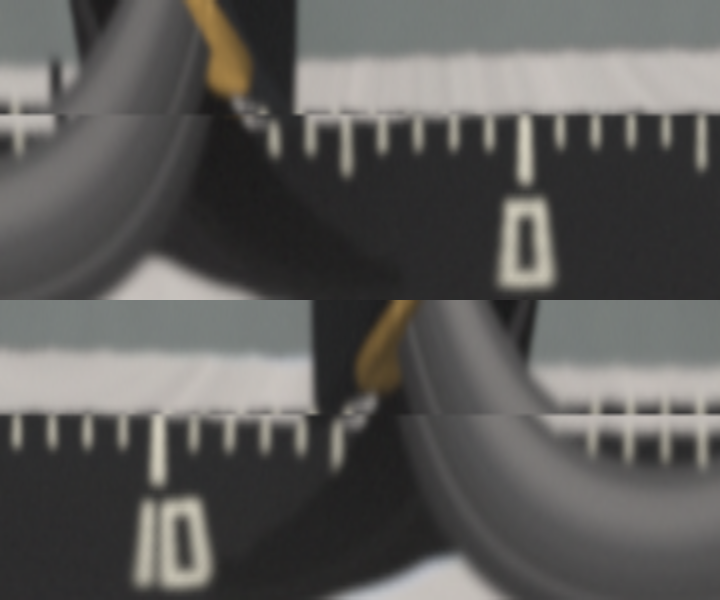

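```bash
python3 -m inch '{"offset":[[0,0,0],[0,0,0],[0,0,0],[0,0,0],[0,0,0]],"angular":[[0,6,0],[0,12,0],[0,18,0],[0,24,0],[0,27,0]],"jaw":[30,30,30,30,30]}' 10
cat > st.py <<'E'
from h import *
s=bot.read_state(); print("F",s["wrist_force"],"M",s["moment"],"q6eff",s["effort"][5],"yaw",yawof(s),s["tcp_pos"],s["clock"])
E
python3 st.py
python3 -m inch '{"offset":[[0,0,0],[0,0,0],[0,0,0]],"angular":[[0,2,0],[0,4,0],[0,6,0]],"jaw":[30,30,30]}' 10
python3 st.py
```

```text
clock: 8.6
tcp_pos: [0.611, 0.0578, 0.1277]
ee_rot: [-1.309, -1.041, 1.037]
wrist_force: [-1.0, -0.4, 0.3]
width: 0.0397
F [-1.0269 -0.3707  0.2673] M [-0.1551  0.1103  0.0968] q6eff -0.15265476889908314 yaw 76.88199985629348 [0.611  0.0578 0.1277] 8.6
clock: 8.9
tcp_pos: [0.6109, 0.0577, 0.1278]
ee_rot: [-1.35, -0.959, 0.957]
wrist_force: [-1.6, 0.9, 1.2]
width: 0.0399
F [-1.6327  0.8856  1.2253] M [0.0575 0.2377 0.0572] q6eff -0.1972726732492447 yaw 70.72782414180085 [0.6109 0.0577 0.1278] 8.9
```

```bash
python3 -m inch '{"offset":[[0,0,0],[0,0,0],[0,0,0]],"angular":[[0,1.5,0],[0,3,0],[0,4,0]],"jaw":[30,30,30]}' 10 >/dev/null
python3 st.py; python3 -m inch '{"offset":[[0,0,0],[0,0,0],[0,0,0]],"angular":[[0,1.5,0],[0,3,0],[0,4,0]],"jaw":[30,30,30]}' 10 > /dev/null
python3 st.py; python3 -c "
from look import *
look('w8')"; python3 pol.py w8
```

```text
F [-0.8899  0.612   1.1292] M [-0.0091  0.1886  0.1065] q6eff -0.019520142814144492 yaw 66.63548272115801 [0.6109 0.0576 0.1277] 9.2
F [-1.578   0.5665  0.0611] M [0.035  0.183  0.0505] q6eff -0.044269810896366835 yaw 62.53533713870181 [0.6109 0.0576 0.1277] 9.5
centre (np.float32(42.82371), (0.6106999999999999, 0.0576))
```

View pics/w8_p.png

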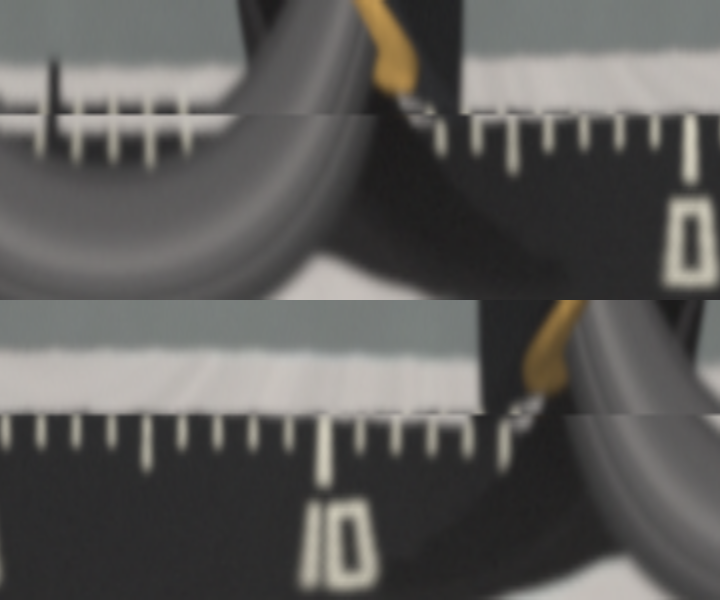

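```bash
R='{"offset":[[0,0,0],[0,0,0],[0,0,0]],"angular":[[0,1.5,0],[0,3,0],[0,4,0]],"jaw":[30,30,30]}'; true
python3 -m inch '{"offset":[[0,0,0],[0,0,0],[0,0,0]],"angular":[[0,1.5,0],[0,3,0],[0,4,0]],"jaw":[30,30,30]}' 10 >/dev/null; python3 st.py
```

```text
F [ 0.0154 -0.1024  1.5191] M [-0.0287  0.2466  0.0795] q6eff -0.044220417039468884 yaw 58.42412442144755 [0.6109 0.0576 0.1278] 9.85
```

```bash
python3 -m inch '{"offset":[[0,0,0],[0,0,0],[0,0,0]],"angular":[[0,1.5,0],[0,3,0],[0,4,0]],"jaw":[30,30,30]}' 10 >/dev/null; python3 st.py
```

```text
F [-1.2568  0.1924  1.8092] M [-0.0512  0.2493 -0.1016] q6eff -0.20057841204106808 yaw 54.30532206035774 [0.6108 0.0575 0.1278] 10.15
```

```bash
python3 -m inch '{"offset":[[0,0,0],[0,0,0],[0,0,0]],"angular":[[0,1.5,0],[0,3,0],[0,4,0]],"jaw":[30,30,30]}' 10 >/dev/null; python3 st.py
```

```text
F [-1.0901 -0.3921  1.5509] M [-0.0593  0.2902  0.053 ] q6eff -0.07067635422572494 yaw 50.21222348131406 [0.6108 0.0574 0.1278] 10.45
```

```bash
python3 -c "
from look import *
look('w9')"; python3 pol.py w9
```

```text
centre (np.float32(42.617455), (0.6106999999999999, 0.0576))
```

View pics/w9_p.png

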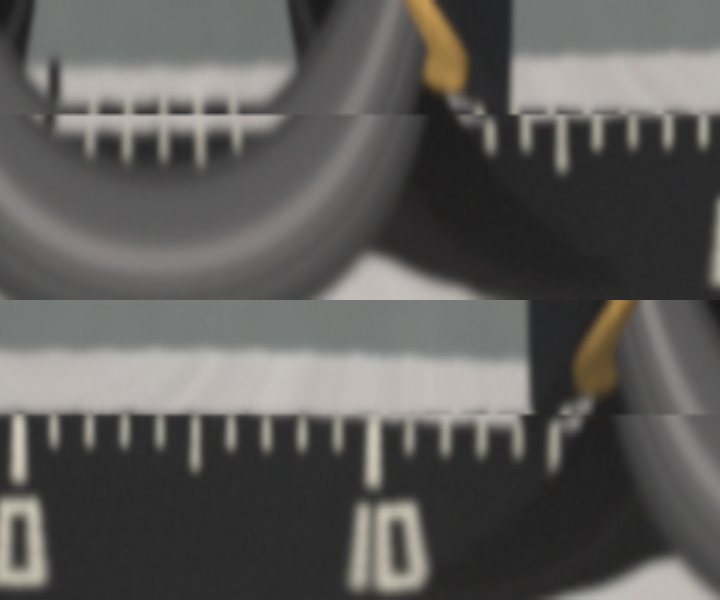

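```bash
python3 -m inch '{"offset":[[0,0,0],[0,0,0],[0,0,0]],"angular":[[0,1.5,0],[0,3,0],[0,3.5,0]],"jaw":[30,30,30]}' 10 >/dev/null; python3 st.py
```

```text
F [-0.8526  0.0869  1.3267] M [-0.1348  0.313   0.2162] q6eff 0.2034564083442092 yaw 46.64713877608871 [0.6107 0.0574 0.1277] 10.8
```

```bash
python3 -m inch '{"offset":[[0,0,0],[0,0,0],[0,0,0]],"angular":[[0,1.5,0],[0,3,0],[0,3.5,0]],"jaw":[30,30,30]}' 10 >/dev/null; python3 st.py
```

```text
F [-0.0066 -0.6212  1.2381] M [-0.3337  0.0984  0.333 ] q6eff 0.3005406819283962 yaw 43.0904123123766 [0.6109 0.0571 0.1278] 11.1
```

```bash
python3 -m inch '{"offset":[[0,0,0],[0,0,0],[0,0,0]],"angular":[[0,1.5,0],[0,3,0],[0,3.5,0]],"jaw":[30,30,30]}' 10 >/dev/null; python3 st.py;  python3 -c "
from look import *
look('w10')"; python3 pol.py w10
```

```text
F [-2.0346 -2.8418  1.5199] M [-0.3601  0.1461  0.3926] q6eff 0.30786252580583096 yaw 39.52131244586523 [0.6109 0.057  0.1278] 11.4
centre (np.float32(42.82359), (0.6103, 0.057199999999999994))
```

View pics/w10_p.png

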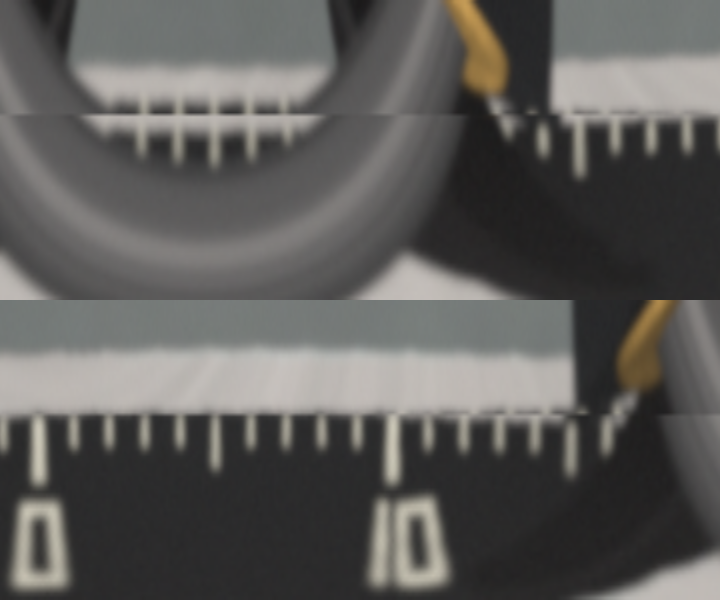

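```bash
python3 -m inch '{"offset":[[0,0,0],[0,0,0],[0,0,0],[0,-30,0],[0,-70,0]],"angular":[[0,0,0],[0,0,0],[0,0,0],[0,0,0],[0,0,0]],"jaw":[60,60,60,60,60]}' 10
python3 -m inch '{"offset":[[0,-40,0],[0,-50,0],[0,-50,0]],"angular":[[0,8,0],[0,16,0],[0,24,0]],"jaw":[50,40,40]}' 20; python3 st.py; python3 look.py w11; python3 pol.py w11
```

```text
clock: 11.95
tcp_pos: [0.6088, 0.0572, 0.1952]
ee_rot: [-1.501, -0.536, 0.544]
wrist_force: [0.0, -0.6, 0.5]
width: 0.0597
clock: 12.25
tcp_pos: [0.6107, 0.0575, 0.2491]
ee_rot: [-1.561, -0.209, 0.207]
wrist_force: [-0.2, -0.4, 0.4]
width: 0.0427
F [-0.2063 -0.4181  0.4057] M [-0.0863  0.0162 -0.0144] q6eff -1.1502275615930557 yaw 15.1800735118642 [0.6107 0.0575 0.2491] 12.25
handle [([138.8, 211.4], 0.84)]
knob [([186.2, 320.5], 0.8)]
index [([207.6, 361.4], 0.77)]
dial_ring [([186.3, 318.1], 0.65)]
lid_hinge [([230.7, 406.5], 0.79), ([137.0, 213.2], 0.21)]
[ 0.5992  0.0591 -0.2287] [[ 0.2 -0.4]
 [-2.8  3.4]
 [ 0.2  0.5]
 [-0.3 -1.2]
 [ 1.9 -0.2]]
[0.6087 0.0573 0.2443] 15.62502490299718 12.55
centre (np.float32(55.930702), (0.6066999999999999, 0.059199999999999996))
```

View pics/w11.png

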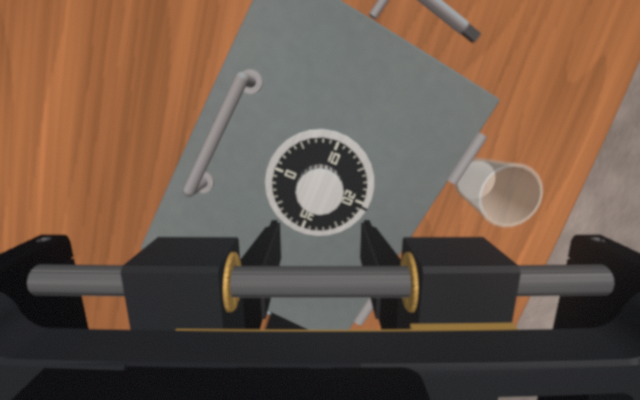

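View pics/w11_p.png

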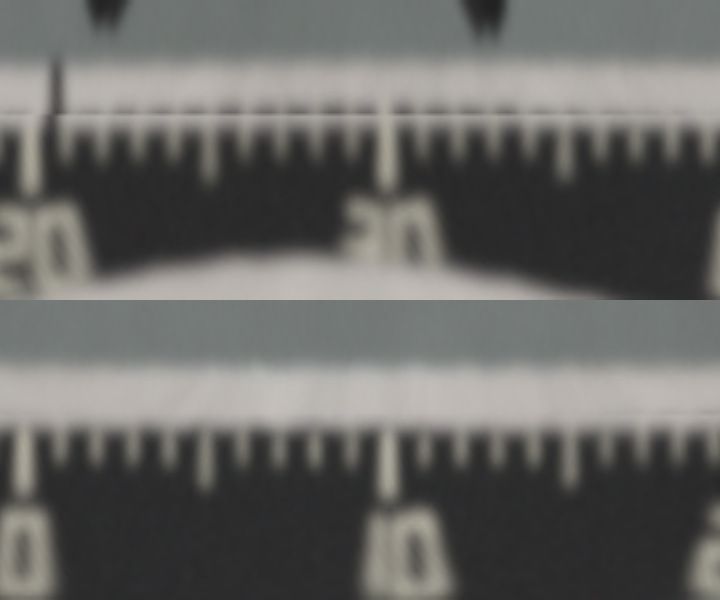

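```bash
python3 - <<'E'
from h import *
print(delta((.518,.079,.215),np.radians(-13.2)))
E
```

```text
(array([-81.3176,  29.921 ,  45.2964]), array([ 0.0087, 28.8247, -0.3748]))
```

```bash
python3 -m inch '{"offset":[[-25,6,14],[-50,15,28],[-75,25,42],[-81,30,45],[-81,30,45]],"angular":[[0,8,0],[0,16,0],[0,24,0],[0,28.8,-0.3],[0,28.8,-0.3]],"jaw":[40,40,40,40,40]}' 20
python3 -m inch '{"offset":[[0,0,0],[0,0,0]],"angular":[[0,0,0],[0,0,0]],"jaw":[40,40]}' 20
python3 look.py w12
```

```text
clock: 13.05
tcp_pos: [0.5167, 0.0791, 0.2135]
ee_rot: [-1.564, 0.182, -0.176]
wrist_force: [-1.1, -0.7, -0.1]
width: 0.0401
clock: 13.25
tcp_pos: [0.5172, 0.079, 0.2136]
ee_rot: [-1.564, 0.181, -0.175]
wrist_force: [-0.6, 0.2, -0.2]
width: 0.0399
handle [([209.0, 322.1], 0.87)]
knob [([200.1, 443.4], 0.62)]
index [([194.0, 493.9], 0.96)]
dial_ring [([196.1, 434.6], 0.57)]
lid_hinge [([192.4, 549.9], 0.76)]
[ 0.5991  0.0593 -0.2107] [[-2.9 -0.4]
 [ 0.6  1.4]
 [-1.1  1. ]
 [ 2.1 -0.4]
 [ 0.4 -1. ]]
[0.517  0.079  0.2136] -13.048743833120007 13.55
```

View pics/w12.png

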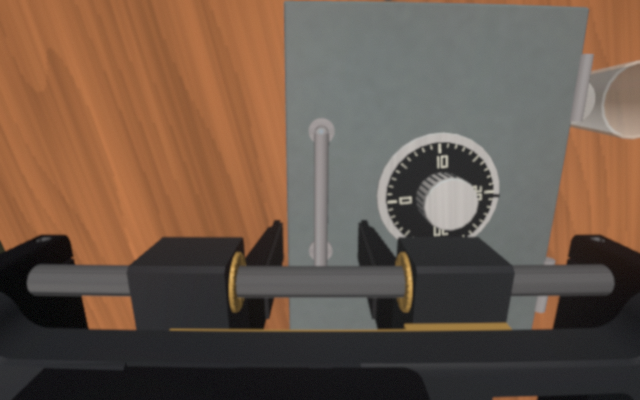

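```bash
python3 - <<'E'
from h import *
k=viewer.get_calibration("wrist"); print(proj(k,[.517,.079,.15]), atz(k,(322.1,209),.15), atz(k,(321,130),.155),atz(k,(320.5,250),.155))
print(delta((.5175,.079,.135),np.radians(-12.9)))
E
```

```text
[[320.2086 205.8516]] [0.5178 0.0764 0.15  ] [0.5297 0.1315 0.155 ] [0.51   0.0477 0.155 ]
(array([ 0.7024, 78.5874,  0.192 ]), array([ 0.0566, -0.1486, -0.194 ]))
```

```bash
python3 -m inch '{"offset":[[1,30,0],[1,55,0],[1,72,0],[1,78,0],[1,78,0]],"angular":[[0,0,0],[0,0,0],[0,0,0],[0,0,0],[0,0,0]],"jaw":[40,40,40,40,40]}' 20
python3 -m inch '{"offset":[[0,0,0],[0,0,0],[0,0,0],[0,0,0],[0,0,0]],"angular":[[0,0,0],[0,0,0],[0,0,0],[0,0,0],[0,0,0]],"jaw":[20,5,5,5,5]}' 30; python3 st.py; python3 look.py w13 >/dev/null
python3 - <<'E'
from h import *
# planned waypoints in tool axes (x=box x, y=down, z=box y) from grasp; tool tilts tl with lid th; bar is p behind tip
s=bot.read_state(); b=s["tcp_pos"][2]; p=.150-b
for th in range(0,56,5):
    t=np.radians(th); a=np.arctan2(40,195)+t; r=np.hypot(40,195)
    bx=195-r*np.cos(a); bz=r*np.sin(a)-40
    tl=np.radians(th*.5)
    # tip relative to bar: p*( -sin tl, -cos tl ) 
    tx=bx-p*1000*np.sin(tl); tz=bz-p*1000*np.cos(tl)+p*1000
    print(th,"offset x,y", round(tx,1), round(-tz,1), "az",th*.5)
E
```

```text
clock: 14.05
tcp_pos: [0.5173, 0.0787, 0.1347]
ee_rot: [-1.564, 0.183, -0.175]
wrist_force: [0.2, -0.1, 0.1]
width: 0.04
clock: 14.55
tcp_pos: [0.5172, 0.0788, 0.1353]
ee_rot: [-1.564, 0.183, -0.174]
wrist_force: [-1.6, 0.6, 3.0]
width: 0.0093
F [-1.6025  0.5821  3.0209] M [ 0.0178  0.4434 -0.1001] q6eff -0.04821855342015624 yaw -13.055553522645443 [0.5172 0.0788 0.1353] 14.55
0 offset x,y 0.0 -0.0 az 0.0
5 offset x,y 3.6 -16.9 az 2.5
10 offset x,y 8.6 -33.3 az 5.0
15 offset x,y 15.1 -49.2 az 7.5
20 offset x,y 22.9 -64.5 az 10.0
25 offset x,y 32.0 -79.0 az 12.5
30 offset x,y 42.3 -92.6 az 15.0
35 offset x,y 53.8 -105.3 az 17.5
40 offset x,y 66.3 -116.9 az 20.0
45 offset x,y 79.8 -127.3 az 22.5
50 offset x,y 94.1 -136.5 az 25.0
55 offset x,y 109.1 -144.3 az 27.5
```

View pics/w13.png

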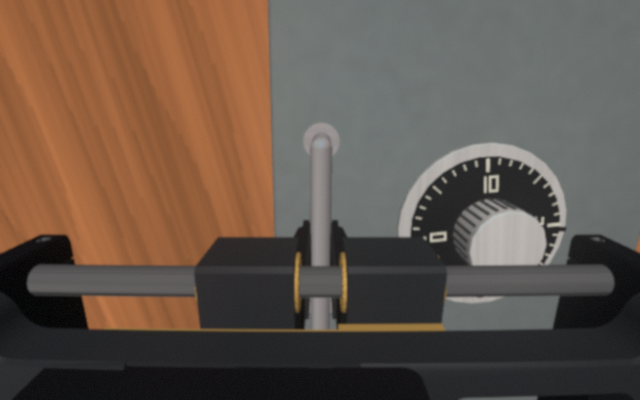

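```bash
python3 -m inch '{"offset":[[0,-1,0],[0.2,-2,0],[0.4,-3,0]],"angular":[[0,0,0],[0,0,0.2],[0,0,0.4]],"jaw":[5,5,5]}' 40; python3 -m inch '{"offset":[[0.2,-1,0],[0.4,-2,0],[0.6,-3,0]],"angular":[[0,0,0],[0,0,0.2],[0,0,0.4]],"jaw":[5,5,5]}' 40
```

```text
clock: 15.15
tcp_pos: [0.5171, 0.0788, 0.1359]
ee_rot: [-1.563, 0.19, -0.168]
wrist_force: [5.8, 1.2, -11.9]
width: 0.0091
clock: 15.45
tcp_pos: [0.5173, 0.0788, 0.1373]
ee_rot: [-1.562, 0.196, -0.162]
wrist_force: [5.1, 2.1, -13.0]
width: 0.0089
```

```bash
python3 -m inch '{"offset":[[0.2,-1,0],[0.4,-2,0],[0.6,-3,0]],"angular":[[0,0,0],[0,0,0.2],[0,0,0.4]],"jaw":[5,5,5]}' 40
```

```text
clock: 15.75
tcp_pos: [0.5176, 0.0787, 0.1392]
ee_rot: [-1.561, 0.203, -0.155]
wrist_force: [4.3, 2.1, -13.9]
width: 0.0086
```

```bash
python3 -m inch '{"offset":[[0.2,-1,0],[0.4,-2,0],[0.6,-3,0]],"angular":[[0,0,0],[0,0,0.2],[0,0,0.4]],"jaw":[5,5,5]}' 40
```

```text
clock: 16.05
tcp_pos: [0.518, 0.0786, 0.1414]
ee_rot: [-1.56, 0.209, -0.149]
wrist_force: [4.7, 2.0, -12.6]
width: 0.0089
```

```bash
python3 -m inch '{"offset":[[1.5,-7,0],[3.5,-15,0],[6,-23,0],[8.5,-31,0],[11.5,-39,0]],"angular":[[0,0,1],[0,0,2.2],[0,0,3.4],[0,0,4.6],[0,0,5.5]],"jaw":[5,5,5,5,5]}' 40
cat > lift.py <<'E'
from h import *
import sys
# estimate lid angle from grip; next targets in current tool axes
psi=-.23; Hg=np.array([.708,.0347,.110]); ux=np.array([np.cos(psi),np.sin(psi),0]); uz=np.array([0,0,1.]); uy=np.cross(uz,ux)
s=bot.read_state(); R0=R.from_rotvec(s["ee_rot"]); M=R0.as_matrix()
p=.0147
bar=s["tcp_pos"]-p*M[:,1]
d=bar-Hg; th=np.degrees(np.arctan2(d@uz,-d@ux))-11.59; tilt=np.degrees(np.arctan2(-(M[:,1]@ux),-(M[:,1]@uz)))
print("lid",th,"r",np.hypot(d@uz,d@ux)*1e3,"lat",d@uy*1e3,"tilt",tilt,"F",s["wrist_force"],"yaw",yawof(s))
r=.199
for t in [float(a) for a in sys.argv[1:]]:
    a=np.radians(t+11.59); tl=np.radians(t*.5); y=-np.sin(tl)*ux-np.cos(tl)*uz; x=np.cos(tl)*ux-np.sin(tl)*uz
    tcp=Hg-r*np.cos(a)*ux+r*np.sin(a)*uz+p*y
    Rt=R.from_matrix(np.c_[x,y,np.cross(x,y)])
    print(t,R0.inv().apply(tcp-s["tcp_pos"]).round(4)*1e3,(R0.inv()*Rt).as_rotvec(degrees=True).round(1))
E
python3 lift.py 15 18 21 24 27
```

```text
clock: 16.55
tcp_pos: [0.5287, 0.0759, 0.1783]
ee_rot: [-1.547, 0.288, -0.069]
wrist_force: [-1.0, 2.7, -13.7]
width: 0.0091
lid 12.902346377097814 r 199.89284867932452 lat -0.6998489784989407 tilt 8.045813386690622 F [ -1.0421   2.7196 -13.6651] yaw -13.075757287247832
15.0 [ 3.2 -6.7  0.7] [ 0.1  0.1 -0.5]
18.0 [  6.4 -16.5   0.7] [0.1 0.1 1. ]
21.0 [ 10.1 -26.1   0.7] [0.1 0.1 2.5]
24.0 [ 14.3 -35.5   0.6] [0.1 0.1 4. ]
27.0 [ 18.9 -44.6   0.6] [0.1 0.1 5.5]
```

```bash
python3 -m inch '{"offset":[[3,-8,0.3],[6.4,-17,0.5],[10,-27,0.5],[14,-36,0.5],[19,-45.5,0.5]],"angular":[[0,0,0],[0,0,1],[0,0,2.5],[0,0,4],[0,0,5.5]],"jaw":[5,5,5,5,5]}' 40
python3 lift.py 28 31 34 37 40
```

```text
clock: 17.05
tcp_pos: [0.5518, 0.0705, 0.2202]
ee_rot: [-1.532, 0.367, 0.011]
wrist_force: [-3.8, 1.0, -12.4]
width: 0.009
lid 26.85377890694164 r 200.11825436170116 lat -0.7085142406180265 tilt 13.876841011567482 F [ -3.8377   1.0412 -12.4122] yaw -13.095422395377518
28.0 [ 2.7 -3.1  0.8] [0.3 0.1 0.1]
31.0 [  7.1 -12.4   0.7] [0.3 0.1 1.6]
34.0 [ 11.9 -21.4   0.7] [0.3 0.1 3.1]
37.0 [ 17.2 -30.2   0.6] [0.3 0.1 4.6]
40.0 [ 23.  -38.6   0.6] [0.3 0.1 6.1]
```

```bash
python3 -m inch '{"offset":[[3,-4,0],[7,-13,0],[12,-22,0],[17,-31,0],[23,-39.5,0]],"angular":[[0,0,0],[0,0,1.6],[0,0,3.1],[0,0,4.6],[0,0,6.1]],"jaw":[5,5,5,5,5]}' 40
python3 lift.py 41 44 47 50 50
```

```text
clock: 17.55
tcp_pos: [0.5814, 0.0634, 0.253]
ee_rot: [-1.511, 0.452, 0.1]
wrist_force: [-6.0, 1.2, -9.8]
width: 0.0092
lid 39.92790306908387 r 200.3524366160816 lat -0.851681482000456 tilt 20.274491109590734 F [-5.9541  1.2385 -9.7594] yaw -13.117973806046397
41.0 [ 3.1 -2.5  0.9] [0.4 0.1 0.2]
44.0 [  8.5 -11.1   0.9] [0.4 0.1 1.7]
47.0 [ 14.3 -19.5   0.8] [0.4 0.  3.2]
50.0 [ 20.6 -27.5   0.7] [0.4 0.  4.7]
50.0 [ 20.6 -27.5   0.7] [0.4 0.  4.7]
```

```bash
python3 -m inch '{"offset":[[3,-3,0],[8.5,-12,0],[14.3,-20.5,0],[20.6,-28.5,0],[20.6,-28.5,0]],"angular":[[0,0,0],[0,0,1.7],[0,0,3.2],[0,0,4.7],[0,0,4.7]],"jaw":[5,5,5,5,5]}' 40
python3 lift.py 50
python3 -m inch '{"offset":[[0,0,0],[0,0,0]],"angular":[[0,0,0],[0,0,0]],"jaw":[20,25]}' 10
python3 -c "
from h import *
im=viewer.read_camera('scene'); cv2.imwrite('pics/s2.png',im[:,:,::-1])"
```

```text
clock: 18.05
tcp_pos: [0.61, 0.0566, 0.2738]
ee_rot: [-1.493, 0.516, 0.166]
wrist_force: [-4.1, 0.6, -6.3]
width: 0.0092
lid 50.401815273707754 r 200.61663344410334 lat -0.942229945321127 tilt 25.10929557195348 F [-4.0556  0.6034 -6.2513] yaw -13.167994980197074
50.0 [0.5 2.1 1.1] [ 0.4  0.  -0.1]
clock: 18.25
tcp_pos: [0.6113, 0.0562, 0.2768]
ee_rot: [-1.494, 0.511, 0.161]
wrist_force: [-1.0, -0.6, -0.8]
width: 0.02
```

View pics/s2.png

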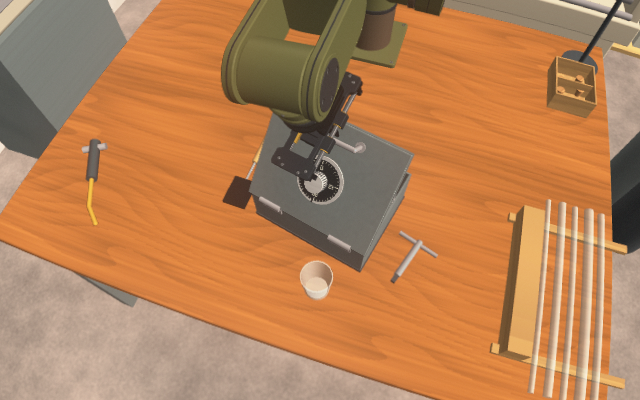

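```bash
python3 -m inch '{"offset":[[0,0,0],[0,-8,0],[0,-20,0],[0,-40,0],[0,-65,0]],"angular":[[0,0,0],[0,0,0],[0,0,0],[0,0,0],[0,0,0]],"jaw":[27,27,27,27,27]}' 10
python3 -m inch '{"offset":[[0,-25,0],[0,-60,0],[0,-60,0],[0,-60,0]],"angular":[[0,0,0],[0,0,0],[0,0,0],[0,0,0]],"jaw":[27,27,27,27]}' 10
python3 -c "
from h import *
for c in ('scene','top','wrist'):
    im=viewer.read_camera(c); cv2.imwrite('pics/e_%s.png'%c,im[:,:,::-1])
    for t in ('beaker','chuck_key','graphite_paddle','handle'):
        r=landmark_of(t,c); print(c,t,[(x['at'],round(x['confidence'],2)) for x in r[:1]])
"; python3 st.py
```

```text
clock: 18.8
tcp_pos: [0.6381, 0.0504, 0.3367]
ee_rot: [-1.494, 0.512, 0.162]
wrist_force: [1.2, 0.1, 0.4]
width: 0.027
clock: 19.2
tcp_pos: [0.6633, 0.0449, 0.3926]
ee_rot: [-1.494, 0.51, 0.159]
wrist_force: [-0.2, 0.3, -0.3]
width: 0.0268
scene beaker [([287.9, 315.3], 0.86)]
scene chuck_key []
scene graphite_paddle [([161.1, 259.2], 0.94)]
scene handle [([138.5, 332.7], 0.68)]
top beaker []
top chuck_key [([200.1, 234.7], 0.82)]
top graphite_paddle [([234.5, 389.6], 0.66)]
top handle []
wrist beaker [([94.6, 529.6], 0.97)]
wrist chuck_key []
wrist graphite_paddle []
wrist handle [([188.0, 320.0], 0.8)]
F [ 0.3933 -0.4462 -0.0974] M [-0.1923 -0.0889  0.0359] q6eff -0.03486057976260781 yaw -13.156966709649534 [0.6627 0.0451 0.3912] 19.95
```

View pics/e_scene.png

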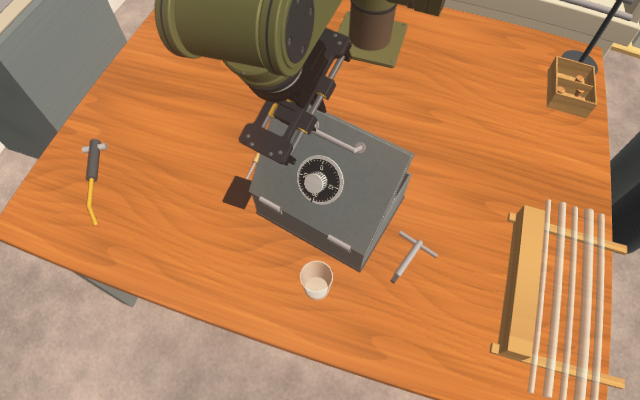

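View pics/e_wrist.png

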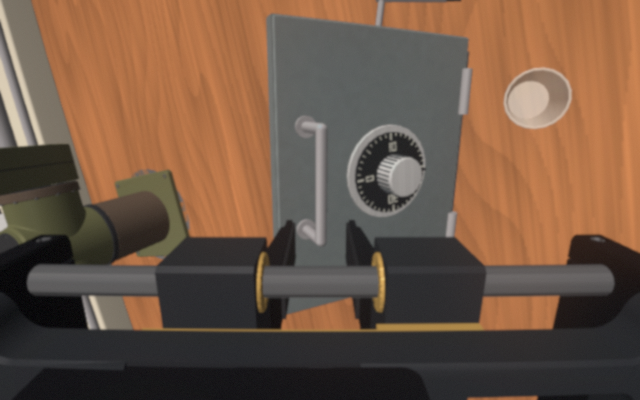

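```bash
python3 - <<'E'
from h import *
k=viewer.get_calibration("wrist"); S=viewer.get_calibration("scene")
Hg=np.array([.708,.0347,.110]); ux=np.array([np.cos(.23),-np.sin(.23),0])
for t in (35,45,50,55):
    a=np.radians(t+11.59); P=Hg-.199*np.cos(a)*ux+[0,0,.199*np.sin(a)]; print(t,proj(k,P),proj(S,P))
bot.sign_off()
E
```

```text
35 [[295.1624 176.2535]] [[339.9301 132.541 ]]
45 [[309.9614 183.3709]] [[333.0344 135.4263]]
50 [[320.7621 187.163 ]] [[328.9901 138.0809]]
55 [[334.0504 191.0572]] [[324.5754 141.571 ]]
the job is handed in; nothing more can be done
```

I opened the strongbox and handed the job in at about 20 s, well inside the 72 s limit. `bot.sign_off()` reported no verdict, so the outcome below rests on my own checks.

**Dial:** I read it from the wrist camera.
- It started at about 23.6.
- I turned it right to 12.05, then left to 27.0, then slowly right until it stopped at about 20.5.
- At the stop I measured 0.33–0.39 N m, below the 0.5 N m harm figure. The fingers slipped on the knob there, on a light 10 N grip.
- After I let go, the dial read about 20.7, which fits the small play of a caught dial.

**Lid:** The handle lifted at a steady 13–14 N, so the bolt was drawn. I raised the lid to about 50 degrees, let go and backed the gripper clear. The wrist force then read close to zero.

**Last checks:**
- After release, the handle's position fitted a lid angle of about 50 degrees in the wrist picture. The scene picture gave about 45 degrees.
- The networks found the beaker, chuck key and paddle within about 4 pixels of their start positions, in at least one picture each. The beaker looked upright.
- The networks missed some things: the chuck key in the scene and wrist pictures, the beaker in the top picture and the paddle in the wrist picture. The key is visible in the scene picture where it first lay.

**One slip on the way:** my first knob position was about 4–5 mm off because I paired a picture with a later calibration. I corrected it before closing the fingers.

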